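# Index the mitre fence by one hole

### The arm

A 6-joint arm with a two-finger parallel gripper is mounted at the origin on a cart in front of the work surface, level with it; the furniture and walls round the work are solid. World frame = base frame: x ahead of the robot, y to its left, z up, the work surface at z = 0. Lengths are in m, angles in rad, forces in N, time in s.
With the tool pointing down it reaches from about 0.4 to 0.825 m from the base axis. Payload 7 kg.
Tool frame: the origin (TCP) lies midway between the tips of the shut fingers; the grasp point (between the pads) lies 19 mm behind it; z points along the fingers, y is the line along which they close (so a half turn about z gives the same grasp; the last joint's range is limited). The gripper opens to 88 mm and grips with 3 to 60 N. Pads are 19 mm wide; open, the fingers measure 130 mm over their backs; the gripper's body (78 mm by 193 mm) begins 47 mm behind the grasp point.
Start: joints at [-1.035, 0.359, 0.012, 0, -1.224, -0.288], TCP at [0.166, -0.654, 0.227] pointing down, gripper open.
Joint ranges: [-3.07, 3.07], [-1.43, 2.12], [-1.02, 1.25], [-3.03, 1.67], [-3.05, -0], [-3.03, 3.03]. Speed limits (rad/s): [2.39, 2.39, 3.01, 3.14, 3.14, 3.14].

### API

Orientations are given as [roll, pitch, yaw] about the fixed x, y, z axes, in that order (R = Rz(yaw) Ry(pitch) Rx(roll)).
In Python, from station import get_state, grab_frame, calibration, job_done, boxes_of, regions_of, spot_point gives the robot as it stands. The module is installed in compiled form; this text tells all that it offers.
- The arm moves only by the tool arm_command, never from a script. Its argument "commands" is a list of rows, each an object of numbers: "tx", "ty", "tz": the shift along the tool's x, y, z each as a share of 25 cm, from -1 to 1; "twist": the turn about the tool's z as a share of 180 degrees, from -1 to 1. A call has exactly 8 rows; each row is the pose to reach, as a shift and turn from the pose commanded when the call began, along the tool's axes at that moment, turning the shorter way round; what a row does not reach only later rows make up. A row lasts 1/12 s, in which the tool goes at most 41.7 mm and 7.16 degrees, less where a joint would pass 70% of its speed; a pose out of reach is approached as far as the arm can. A call with a number of a shift or a turn outside -1 to 1 is refused whole. A call with a gripper value outside its range is refused whole. "claw" is the opening, from 0 (shut) to 1 (fully open), set as the call begins (left out, the last holds). The fingers move at their own pace and stop on an object; "grip_force" is the grip in N (left out, the last holds). Time passes only in rows, so rows that repeat a pose let the fingers close, or fill a call up. It gives the time, the measured TCP pose, the force, the opening and the grip force at its end, in the units of the state.
- get_state(): the state, without advancing time (a new reading comes with each control period).
- grab_frame(name): name is "scene" or "top" or "wrist"; returns the picture (480x640x3 uint8, red, green, blue); there is no depth.
- calibration(name): a dict with "camera_matrix" (3x3 intrinsics, pixels), "extrinsics" (4x4, takes a point from camera to world coordinates). Camera axes: x right, y down, z forward; pixel columns grow to the right and rows downward; lengths in m; the calibration is good to about 2 mm. A picture is of the moment at which its call begins: read the wrist's pose just before it. calibration takes no time and is no camera call; for the wrist camera it gives the pose at the moment of the call.
- job_done(): hands the job in; it is judged then, once.
Trained networks look in the newest picture that a camera, given by its name, has taken for a name from the list of things; names that differ only in an ending like _2 or _b are one class to them, and where a whole thing is asked for, a point or a joint stands for the part that bears it (a point fixed in the world has none). Each returns a list of dicts, best first, with "score" (0 to 1); they miss things now and then, are a little off and sometimes report something else, mostly with a low value. They report only what shows in the picture. A call takes as long as a camera call.
- boxes_of(query, camera): "rect" ([left, top, right, bottom] in pixels, round what is visible of it).
- regions_of(query, camera): "region" (480x640 bool, what is visible of it) and "rect" ([left, top, right, bottom] in pixels, round what is visible of it).
- spot_point(query, camera): "uv" ([column, row] in pixels: a listed point, or the origin of a listed thing).
The state is a dict: "t": time; "q": joint angles; "qd": joint speeds; "joint_efforts": joint torques, N m; "eef_pos": TCP position; "ee_rot": TCP orientation; "force": force on the tool from outside, world axes, zero at the start; "moment": the same for the moment, N m; "width": finger opening in m; "gripper_force": force on a finger pad.
Only numpy, scipy, OpenCV 4.12 (cv2) and the standard library are available. Lean on these libraries where they do the work, as an engineer would, in place of code of your own. Each camera call takes 0.05 s, during which the arm holds its last target. There are 200 camera calls.

### The job

Set the swinging fence of the grey mitre table one hole over, to the hole with the green plug beside it: hook the fingertips under the red pull ring, lift the spring pin clear of its hole, swing the arm round until the pin is over the green-marked hole, and let the ring down so that the pin drops fully home there. Only hook and push the ring, gently and never pinching it; leave the things lying on the bench alone, and finish clear of everything.

Things in the scene. Friction and masses are not known exactly. Their poses are not given: they have to be found in the camera images.
- ring_center (a point): Centre of the upright red pull ring on the spring pin's head (bar 6 mm thick, 54 mm inside diameter), 107 mm above the bench with the pin home, 105 mm from the pivot axis. Its plane stands across the arm: one looks through it along the arm to the pivot, and closed fingers tilted 30 to 50 degrees pass through. x points level to the pivot, z up. The pin's barrel ends 47 mm below the centre. It cannot tip.
- pivot (a point): Pivot axis of the arm, on the top face (20 mm above the bench) of the fixed grey round table, 274 mm across. The arm runs from here to the ring on the robot's right (its top 35 mm above the bench) and carries beyond the pivot a fence 220 mm long, its top 68 mm above the bench, that turns with it.
- fence_arm (a joint): Angle of the arm, rad: 0 in the middle hole, where it starts (up to 0.01 play); positive is anticlockwise from above and carries the ring away from the robot. Holes at -0.785, -0.393, 0, 0.393, 0.785. Pushing the ring sideways from inside swings it against slight friction (about 1 N at the ring); it stays where left.
- index_pin (a joint): Lift of the spring pin with its ring, m: 0 fully home in a hole, 0.026 the upper stop. The pin, 8 mm thick with a round tip, stands 10 mm deep in holes 11 mm wide; above 0.010 it is clear. Lifting takes 4 N at first, 7 N at the top. Let go between holes it rests on the plate at 0.010 and snaps into a hole when the arm is pushed over it.
- hole_near (a point): Mouth of the index hole next to the middle one on the side nearer the robot, arm angle -0.393, in the table's top face (20 mm above the bench), 105 mm from the pivot axis; a dark hole in a brass bush.
- hole_far (a point): Mouth of the index hole next to the middle one on the side farther from the robot, arm angle +0.393; otherwise as hole_near.
- green_plug_c (a point): Centre of the green marker plug (15 mm thick, 14 mm tall, fixed in the table's top face, top 34 mm above the bench), 20 mm outside (farther from the pivot than) either hole_near or hole_far; that hole is the wanted one.
- white_plug_c (a point): Centre of the white marker plug, same size, 20 mm outside the other neighbouring hole, which is not wanted.
- sanding_block: Loose wooden sanding block with a red underside, 52x91x29 mm, origin under its middle; to be left alone.
- tape_roll: Loose roll of pale tape, 68 mm across, 19 mm high, origin under its middle; to be left alone.
- brass_tube: Loose brown upright tube, 44 mm across, 85 mm high, origin under its middle; to be left alone.
- steel_strip: Loose flat steel strip, 32x130x6 mm, origin under its middle; to be left alone.
- try_square: Loose try square with dark stock and steel blade, 195x115x16 mm, origin under its middle; to be left alone.

How it is judged:
By the outcome, as a careful person would: the job done as asked, in the order asked, and still so for the second after the job is handed in, with the robot touching nothing.
It also fails if it takes over 38 s, if anything falls off the work surface, if the arm or the gripper's body presses on something with over 40 N, if the wrist force passes 120 N, or if a joint passes its speed limit or range.

## Working session

There is one attempt and no reset: what is moved stays moved. The work goes in short steps, Python scripts to look and compute and a tool call to move; the robot and the scene stay as the last step left them, time stands still between calls to the robot, and variables do not carry over. Pictures are saved under pics/ and viewed, at most 10 in all, crops included, and the job is handed in when it is done.

Besides the shell and the picture viewer there is one more tool, called after "Emit:" by a JSON object that holds its "method" and its "body". arm_command: Moves the arm, as the interface text tells. Shift numbers are shares of 25 cm and turn numbers shares of 180 degrees, none past 1 either way. Its arguments: {"type":"object","properties":{"commands":{"type":"array"},"claw":{"type":"number"},"grip_force":{"type":"number"}},"required":["commands"]}

```bash
mkdir -p pics
cat > h.py <<'E'
import numpy as np,cv2
from station import *
def ray(cam,uv):
    c=calibration(cam);K=np.array(c["camera_matrix"]);T=np.array(c["extrinsics"])
    d=T[:3,:3]@np.linalg.inv(K)@[uv[0],uv[1],1];return T[:3,3],d
def atz(cam,uv,z):
    o,d=ray(cam,uv);return o+d*(z-o[2])/d[2]
def tri(a,ua,b,ub):
    o1,d1=ray(a,ua);o2,d2=ray(b,ub);d1/=np.linalg.norm(d1);d2/=np.linalg.norm(d2)
    s=np.linalg.lstsq(np.c_[d1,-d2],o2-o1,rcond=None)[0]
    p,q=o1+s[0]*d1,o2+s[1]*d2;return (p+q)/2,np.linalg.norm(p-q)
def save(cam,n):
    im=grab_frame(cam);cv2.imwrite(f"pics/{n}.png",im[:,:,::-1]);return im
E
python3 - <<'E'
from h import *
np.set_printoptions(precision=4,suppress=True)
Z=dict(ring_center=.107,pivot=.02,hole_near=.02,hole_far=.02,green_plug_c=.034,white_plug_c=.034,sanding_block=0,tape_roll=0,brass_tube=0,steel_strip=0,try_square=0)
U={}
for c in ["scene","top"]:
    save(c,c+"0")
    for n,z in Z.items():
        r=spot_point(n,c)
        for k in r[:2]: print(c,n,round(k["score"],2),np.round(k["uv"],1),atz(c,k["uv"],z))
        if r: U[c,n]=r[0]["uv"]
for n in Z:
    if ("scene",n) in U and ("top",n) in U: print(n,*tri("scene",U["scene",n],"top",U["top",n]))
s=get_state();print(s["t"],s["eef_pos"],s["ee_rot"],s["width"])
E
```

```text
scene ring_center 0.45 [350.2 201. ] [ 0.569 -0.031  0.107]
scene pivot 0.65 [327.6 253.4] [0.5658 0.084  0.02  ]
scene hole_near 0.58 [360.7 231.7] [ 0.5301 -0.0235  0.02  ]
scene hole_far 0.8 [329.9 221.8] [ 0.6177 -0.0116  0.02  ]
scene green_plug_c 0.37 [328.3 214.7] [ 0.6281 -0.0204  0.034 ]
scene white_plug_c 0.56 [362.1 224.5] [ 0.5338 -0.0363  0.034 ]
scene sanding_block 0.95 [430.3 203.4] [ 0.4225 -0.2344  0.    ]
scene tape_roll 0.58 [385.9 185.9] [ 0.5622 -0.234   0.    ]
scene brass_tube 0.86 [267.4 347.7] [0.5472 0.3685 0.    ]
scene steel_strip 0.89 [223.1 334.4] [0.6527 0.3946 0.    ]
scene try_square 0.73 [286.1 420.3] [0.42   0.4777 0.    ]
top ring_center 0.72 [372.8 234.7] [ 0.579  -0.0182  0.107 ]
top pivot 0.56 [327.5 245.3] [0.571  0.0808 0.02  ]
top pivot 0.27 [163.9 312.2] [0.4095 0.4602 0.02  ]
top hole_near 0.59 [371.5 262.6] [ 0.5306 -0.0226  0.02  ]
top hole_far 0.68 [367.3 231.3] [ 0.6055 -0.0132  0.02  ]
top hole_far 0.33 [375.3 237.7] [ 0.5902 -0.032   0.02  ]
top green_plug_c 0.7 [208.9 253.2] [0.5473 0.3584 0.034 ]
top white_plug_c 0.41 [378.2 263.1] 
[... 387 characters left out ...]
ter [ 0.5699 -0.019   0.1192] 0.013325284666622764
pivot [0.5703 0.0802 0.0139] 0.0037632937222502856
hole_near [ 0.5301 -0.0226  0.021 ] 0.0007269547724447223
hole_far [ 0.6107 -0.0111  0.0223] 0.011772763506721892
green_plug_c [0.4705 0.263  0.3838] 0.03633011720388631
white_plug_c [ 0.5301 -0.0357  0.0356] 0.0061222702777814905
sanding_block [ 0.4321 -0.254  -0.0208] 0.008327437860082254
tape_roll [ 0.5618 -0.2351 -0.001 ] 0.0016734029086018505
brass_tube [ 0.5532  0.3667 -0.007 ] 0.006376907290933195
steel_strip [0.65   0.396  0.0045] 0.0007590850103434538
try_square [ 0.419   0.4756 -0.005 ] 0.004952021071835861
1.2 [ 0.1655 -0.6544  0.2266] [-3.1415  0.     -2.8938] 0.08772276735707821
```

Run:
```python
import cv2,numpy as np
a=cv2.imread("pics/scene0.png")[150:350,250:450];b=cv2.imread("pics/top0.png")[170:320,250:500]
a=cv2.resize(a,None,fx=2,fy=2,interpolation=3);b=cv2.resize(b,None,fx=1.6,fy=1.6,interpolation=3)
o=np.zeros((400,800,3),np.uint8);o[:400,:400]=a;o[:240,400:800]=b;cv2.imwrite("pics/c0.png",o)
```

```text
(no output)
```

View pics/c0.png

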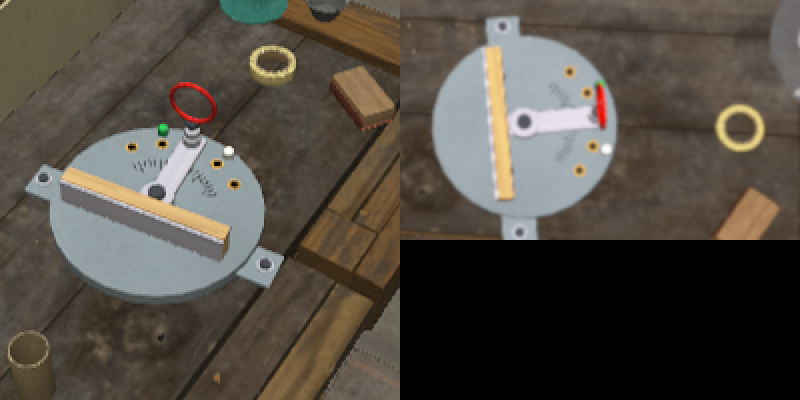

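View pics/scene0.png

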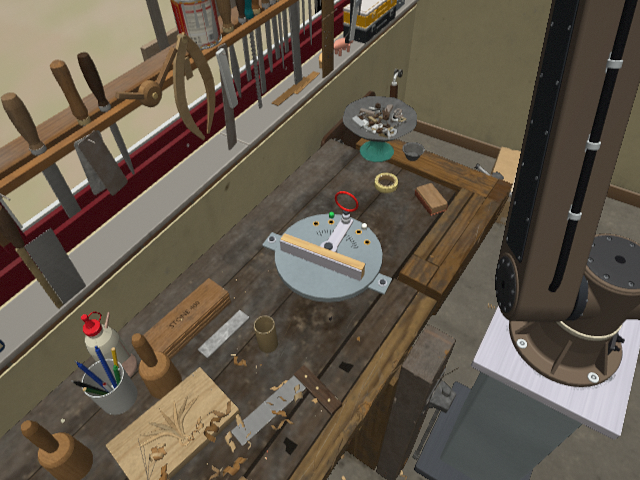

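The green plug (scene pixel ~(331,215)) sits beside the far hole, and the white one (364,225) beside the near hole. So the target is +0.393. The ring (346,202) is seen almost edge-on from above and the arm points along about −y. Next I'll fit the geometry from the brass bushes and check what lies around the start pose.

Run:
```python
from h import *
np.set_printoptions(precision=4,suppress=True)
from scipy.optimize import least_squares as ls
top=np.array([(355.6,214.4),(366.9,227.5),(370,261.3),(361.9,276.3)])
sc=np.array([(315.5,223.5),(331,222),(358.5,232),(367,242)])
A=np.array([.785,.393,-.393,-.785])
for c,u in (("top",top),("scene",sc)):
    P=np.array([atz(c,x,.02)[:2] for x in u])
    f=lambda v:(np.c_[v[0]+.105*np.cos(v[2]+A),v[1]+.105*np.sin(v[2]+A)]-P).ravel()
    r=ls(f,[.57,.08,-1.57]);print(c,r.x,np.abs(r.fun).max(), "ring",r.x[:2]+.105*np.array([np.cos(r.x[2]),np.sin(r.x[2])]))
for uv in ((410,120),(500,190),(410,50),(380,155),(330,140)): print(uv,atz("scene",uv,0))
for c in("top","wrist"):print(c,np.array(calibration(c)["extrinsics"]))
save("wrist","w0")
im=np.hstack([cv2.resize(cv2.imread(f"pics/{n}.png"),(400,300)) for n in("top0","w0")]);cv2.imwrite("pics/c1.png",im)
```

```text
top [ 0.5653  0.081  -1.4773] 0.0006593660773417387 ring [ 0.5751 -0.0236]
scene [ 0.5658  0.0804 -1.4761] 0.0006223988515818846 ring [ 0.5758 -0.0242]
(410, 120) [ 0.6409 -0.5638  0.    ]
(500, 190) [ 0.2735 -0.3883  0.    ]
(410, 50) [ 0.843  -0.9916  0.    ]
(380, 155) [ 0.6422 -0.3497  0.    ]
(330, 140) [ 0.8151 -0.3335  0.    ]
top [[ 0.013  -0.9846  0.1745  0.3598]
 [-0.9996 -0.0082  0.0282  0.0768]
 [-0.0264 -0.1748 -0.9843  1.1407]
 [ 0.      0.      0.      1.    ]]
wrist [[-0.2445  0.9237  0.2948  0.0853]
 [ 0.9696  0.2326  0.0755 -0.6749]
 [ 0.0012  0.3044 -0.9526  0.3849]
 [ 0.      0.      0.      1.    ]]
```

View pics/c1.png

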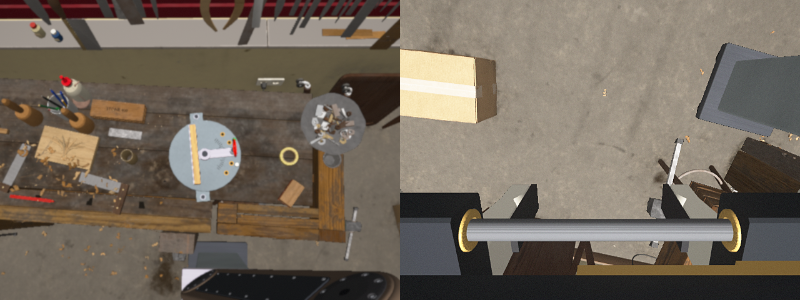

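Emit:
{"method": "arm_command", "body": {"commands": [{"tz": -1}, {"tz": -1}, {"tz": -1}, {"tz": -1}, {"tz": -1}, {"tz": -1}, {"tz": -1}, {"tz": -1}], "claw": 0}}

```text
invalid input
```

Emit:
{"method": "arm_command", "body": {"commands": [{"tx": 0, "ty": 0, "tz": -1, "twist": 0}, {"tx": 0, "ty": 0, "tz": -1, "twist": 0}, {"tx": 0, "ty": 0, "tz": -1, "twist": 0}, {"tx": 0, "ty": 0, "tz": -1, "twist": 0}, {"tx": 0, "ty": 0, "tz": -1, "twist": 0}, {"tx": 0, "ty": 0, "tz": -1, "twist": 0}, {"tx": 0, "ty": 0, "tz": -1, "twist": 0}, {"tx": 0, "ty": 0, "tz": -1, "twist": 0}], "claw": 0}}

```text
t: 1.92
eef_pos: [0.1656, -0.655, 0.48]
ee_rot: [-3.136, 0.001, -2.894]
force: [-0.1, 0.1, -1.0]
width: 0.04
gripper_force: 0.0
```

Emit:
{"method": "arm_command", "body": {"commands": [{"tx": 0, "ty": 0, "tz": -1, "twist": 0}, {"tx": 0, "ty": 0, "tz": -1, "twist": 0}, {"tx": 0, "ty": 0, "tz": -1, "twist": 0}, {"tx": 0, "ty": 0, "tz": -1, "twist": 0}, {"tx": 0, "ty": 0, "tz": -1, "twist": 0}, {"tx": 0, "ty": 0, "tz": -1, "twist": 0}, {"tx": 0, "ty": 0, "tz": -1, "twist": 0}, {"tx": 0, "ty": 0, "tz": -1, "twist": 0}]}}

```text
t: 2.58
eef_pos: [0.1572, -0.6234, 0.6851]
ee_rot: [-3.109, -0.004, -2.894]
force: [-1.5, 0.2, -0.2]
width: 0.0003
gripper_force: 0.0
```

```bash
python3 -c "
from station import *
s=get_state()
for k in('t','q','eef_pos','ee_rot'):print(k,s[k])"
```

```text
t 2.5833
q [-1.01217696  0.4722971   1.25160104  0.01930893 -2.32065471 -0.29783595]
eef_pos [ 0.15721884 -0.62342516  0.68514511]
ee_rot [-3.10932449 -0.00446473 -2.89424925]
```

Emit:
{"method": "arm_command", "body": {"commands": [{"tx": 0, "ty": 0, "tz": -1, "twist": 0}, {"tx": 0, "ty": 0, "tz": -1, "twist": 0}, {"tx": 0, "ty": 0, "tz": -1, "twist": 0}, {"tx": 0, "ty": 0, "tz": -1, "twist": 0}, {"tx": 0, "ty": 0, "tz": -1, "twist": 0}, {"tx": 0, "ty": 0, "tz": -1, "twist": 0}, {"tx": 0, "ty": 0, "tz": -1, "twist": 0}, {"tx": 0, "ty": 0, "tz": -1, "twist": 0}]}}

```text
t: 3.25
eef_pos: [0.1368, -0.5381, 0.7483]
ee_rot: [-3.09, -0.011, -2.894]
force: [-0.3, -0.4, -0.2]
width: 0.0003
gripper_force: 0.0
```

```bash
python3 -c "
from station import *
s=get_state()
for k in('t','q','eef_pos','ee_rot'):print(k,s[k])"
```

```text
t 3.25
q [-0.94828951  0.36345553  1.25062451  0.04375898 -2.41320895 -0.34110176]
eef_pos [ 0.13677974 -0.53809206  0.7483119 ]
ee_rot [-3.08973454 -0.01092005 -2.8937802 ]
```

Emit:
{"method": "arm_command", "body": {"commands": [{"tx": 0, "ty": 0, "tz": 0, "twist": 0}, {"tx": 0, "ty": 0, "tz": 0, "twist": 0}, {"tx": 0, "ty": 0, "tz": 1, "twist": 0}, {"tx": 0, "ty": 0, "tz": 1, "twist": 0}, {"tx": 0, "ty": 0, "tz": 1, "twist": 0}, {"tx": 0, "ty": 0, "tz": 1, "twist": 0}, {"tx": 0, "ty": 0, "tz": 1, "twist": 0}, {"tx": 0, "ty": 0, "tz": 1, "twist": 0}]}}

```text
t: 3.92
eef_pos: [0.137, -0.55, 0.5264]
ee_rot: [-3.091, -0.011, -2.894]
force: [1.6, -0.8, 1.0]
width: 0.0007
gripper_force: 0.0
```

```bash
python3 -c "
from station import *
s=get_state()
for k in('t','q','eef_pos','ee_rot'):print(k,s[k])"
```

```text
t 3.9167
q [-0.96152836  0.10302962  0.32347512  0.02873805 -1.74780717 -0.35591261]
eef_pos [ 0.13698272 -0.55000306  0.52642591]
ee_rot [-3.09103174 -0.01112715 -2.89419392]
```

```bash
cat > kin.py <<'E'
import numpy as np
from scipy.optimize import least_squares as ls
from scipy.spatial.transform import Rotation as R
LO=np.array([-3.07,-1.43,-1.02,-3.03,-3.05,-3.03]);HI=np.array([3.07,2.12,1.25,1.67,0,3.03])
Q=np.array([[-1.035,.359,.012,0,-1.224,-.288],[-1.01217696,.4722971,1.25160104,.01930893,-2.32065471,-.29783595],[-.94828951,.36345553,1.25062451,.04375898,-2.41320895,-.34110176],[-.96152836,.10302962,.32347512,.02873805,-1.74780717,-.35591261]])
P=np.array([[.1655,-.6544,.2266],[.15721884,-.62342516,.68514511],[.13677974,-.53809206,.7483119],[.13698272,-.55000306,.52642591]])
E=np.array([[-3.1415,0,-2.8938],[-3.10932449,-.00446473,-2.89424925],[-3.08973454,-.01092005,-2.8937802],[-3.09103174,-.01112715,-2.89419392]])
def Rx(a):return R.from_euler('x',a).as_matrix()
def Ry(a):return R.from_euler('y',a).as_matrix()
def Rz(a):return R.from_euler('z',a).as_matrix()
# frame after q1: x forward,y left,z up ; rotation +q2 about y leans forward
def fk(q,p):
    d1,a2,a3,L,off,s4,s6,c6,e3=p
    R1=Rz(q[0]);R2=R1@Ry(q[1]);R3=R2@Ry(-q[2]);R4=R3@Rx(np.sign(s4)*q[3]);R5=R4@Ry(-q[4])
    x=np.array([0,0,d1])+R1@[0,off,0]+R2@[0,0,a2]+R3@[a3,0,e3]+R5@[L,0,0]
    R6=R5@Rx(np.sign(s6)*q[5]+c6)@Ry(np.pi/2)   # tool z = R5 x
    return x,R6
def fit():
    best=None
    for s4 in(1,-1):
      for s6 in(1,-1):
        for c6 in(0,np.pi/2,np.pi,-np.pi/2):
          for e3 in (0,):
            def f(v):
                p=[*v[:5],s4,s6,c6,v[5]];o=[]
                for q,x,e in zip(Q,P,E):
                    X,M=fk(q,p);o+=[*(X-x),*(R.from_matrix(M.T@R.from_euler('xyz',e).as_matrix()).as_rotvec())*.3]
                return np.array(o)
            r=ls(f,[.3,.4,.4,.2,-.19,0])
            if best is None or r.cost<best[0]: best=(r.cost,[*r.x[:5],s4,s6,c6,r.x[5]],r.fun)
    return best
def ik(x,M,p,q0=None,n=40):
    rng=np.random.default_rng(0);out=[]
    def f(q):
        X,m=fk(q,p);return np.r_[X-x,.3*R.from_matrix(m.T@M).as_rotvec()]
    for i in range(n):
        s=np.clip(q0,LO+.01,HI-.01) if i==0 and q0 is not None else rng.uniform(LO,HI)
        r=ls(f,s,bounds=(LO,HI))
        if r.cost<1e-8: out.append(r.x)
    return out
E
python3 - <<'E'
from kin import *
np.set_printoptions(precision=4,suppress=True)
b=fit();print(b[0],np.array(b[1]));print(b[2].reshape(4,6))
p=b[1];np.save("p.npy",p)
# target poses: fingers through the ring, tilt 40, pointing to pivot (in) or away (out)
for s in(1,-1):
  d=np.array([-.094,.9956,0])*s;th=np.radians(38);z=np.sin(th)*d-np.array([0,0,np.cos(th)])
  for k in(1,-1):
    y=k*np.cross(z,[0,0,1]);y/=np.linalg.norm(y);M=np.c_[np.cross(y,z),y,z]
    for h in (.0,.1):
      S=ik(np.array([.575,-.024,.12])-z*h,M,p,n=20);S=np.unique(np.round(S,2),axis=0) if S else []
      print(s,k,h,S)
E
```

```text
1.0571348316591167e-05 [ 0.1508  0.5954  0.466   0.3234 -0.1927 -1.     -1.     -1.5708  0.0022]
[[-0.0003 -0.0013  0.0018  0.0001 -0.      0.    ]
 [-0.001   0.0013  0.0017 -0.      0.     -0.    ]
 [ 0.0014 -0.0011 -0.0013  0.     -0.      0.    ]
 [ 0.0005  0.0003 -0.0023  0.     -0.      0.    ]]
1 1 0.0 [[-0.05  0.45 -0.29 -0.76 -1.09 -2.54]]
1 1 0.1 [[-0.15  0.41 -0.14 -0.67 -1.28 -2.61]]
1 -1 0.0 [[-0.05  0.45 -0.29 -0.76 -1.09  0.6 ]]
1 -1 0.1 [[-0.15  0.41 -0.14 -0.67 -1.28  0.53]]
-1 1 0.0 [[ 0.64  0.38 -0.41  0.59 -1.23 -0.88]]
-1 1 0.1 [[ 0.73  0.31 -0.29  0.52 -1.42 -0.84]]
-1 -1 0.0 [[ 0.64  0.38 -0.41  0.59 -1.23  2.26]]
-1 -1 0.1 [[ 0.73  0.31 -0.29  0.52 -1.42  2.3 ]]
```

```bash
cat > sim.py <<'E'
from kin import *
p=np.load("p.npy");V=.7*np.array([2.39,2.39,3.01,3.14,3.14,3.14])/12
def call(q,t,w=1.0,rows=8):
    x0,M0=fk(q,p);xt=x0+M0@(np.array(t[:3])*.25);Mt=M0@Rz(np.pi*t[3])
    for _ in range(rows):
        x,M=fk(q,p);d=xt-x;n=np.linalg.norm(d);d*=min(1,.0417/max(n,1e-9))
        r=R.from_matrix(M.T@Mt).as_rotvec();a=np.linalg.norm(r);r*=min(1,.125/max(a,1e-9))
        X=x+d;MM=M@R.from_rotvec(r).as_matrix()
        def f(v):
            y,m=fk(v,p);return np.r_[X-y,w*R.from_matrix(m.T@MM).as_rotvec()]
        lo=np.maximum(LO,q-V);hi=np.minimum(HI,q+V);hi=np.maximum(hi,lo+1e-9)
        q=ls(f,np.clip(q,lo+1e-10,hi-1e-10),bounds=(lo,hi),max_nfev=15).x
    return q
def tilt(q):
    z=fk(q,p)[1][:,2];return np.degrees(np.arccos(-z[2])),z
E
cat > t1.py <<'E'
from sim import *
np.set_printoptions(precision=3,suppress=True)
q0=Q[0]
for w in(.3,1,3):
    q=q0
    for i in range(3):
        q=call(q,[0,0,-1,0],w);print(w,i,fk(q,p)[0],tilt(q),q)
E
python3 t1.py
```

```text
0.3 0 [ 0.165 -0.656  0.478] (np.float64(0.01166960458863865), array([-0.,  0., -1.])) [-1.035  0.325  0.508  0.    -1.754 -0.288]
0.3 1 [ 0.159 -0.632  0.695] (np.float64(5.434421655270192), array([ 0.023, -0.092, -0.996])) [-1.009  0.46   1.25   0.038 -2.27  -0.288]
0.3 2 [ 0.137 -0.543  0.775] (np.float64(10.743418070456112), array([ 0.045, -0.181, -0.982])) [-0.928  0.317  1.25   0.099 -2.328 -0.32 ]
1 0 [ 0.165 -0.656  0.478] (np.float64(0.011669615020111442), array([-0.,  0., -1.])) [-1.035  0.325  0.508  0.    -1.754 -0.288]
1 1 [ 0.157 -0.622  0.681] (np.float64(0.45611692283726335), array([ 0.002, -0.008, -1.   ])) [-1.018  0.481  1.25   0.003 -2.332 -0.303]
1 2 [ 0.135 -0.535  0.742] (np.float64(0.8589808706613764), array([ 0.004, -0.015, -1.   ])) [-0.964  0.371  1.25   0.008 -2.435 -0.353]
3 0 [ 0.165 -0.656  0.478] (np.float64(0.011669615051343384), array([-0.,  0., -1.])) [-1.035  0.325  0.508  0.    -1.754 -0.288]
3 1 [ 0.157 -0.621  0.68 ] (np.float64(0.04051217246195416), array([ 0.   , -0.001, -1.   ])) [-1.018  0.483  1.25   0.    -2.337 -0.304]
3 2 [ 0.135 -0.534  0.74 ] (np.float64(0.08452354707619908), array([ 0.   , -0.001, -1.   ])) [-0.966  0.376  1.25   0.001 -2.444 -0.356]
```

```bash
cat > t2.py <<'E'
from sim import *
from multiprocessing import Pool
np.set_printoptions(precision=2,suppress=True)
w=.52
def ok(q):
    x=fk(q,p)[0];r=np.hypot(*x[:2]);return x[2]>.25 and r>.33 and -.75<x[1]<.6 and x[0]>.0 and x[0]<.75
def step(a):
    q,t=a;return call(q,t,w)
if __name__=="__main__":
    q=Q[0]
    for i in range(3): q=call(q,[0,0,-1,0],w);print(tilt(q)[0])
    rng=np.random.default_rng(1)
    beam=[(Q[3],[])]
    with Pool() as pool:
        for dep in range(9):
            jobs=[]
            for q,h in beam:
                for k in range(14):
                    d=rng.normal(size=3);d/=np.abs(d).max();tw=rng.choice([0,0,1,-1])
                    if k==0 and h: d,tw=np.array(h[-1][:3]),h[-1][3]
                    if k==1: d=d*0;tw=1
                    if k==2: d=d*0;tw=-1
                    jobs.append((q,h,[*np.round(d,1),tw]))
            res=pool.map(step,[(j[0],j[2]) for j in jobs],chunksize=4)
            C=[(tilt(r)[1],r,j[1]+[j[2]]) for r,j in zip(res,jobs) if ok(r)]
            C.sort(key=lambda c:-abs(c[0][1])+.5*abs(c[0][0]))
            beam=[(c[1],c[2]) for c in C[:12]+list(map(lambda i:C[i],rng.choice(len(C),min(12,len(C)),False)))]
            for c in C[:2]: print(dep,c[0],np.round(c[1],2),fk(c[1],p)[0],c[2][-1],flush=True)
    for h in C[0][2]:print(np.array(h))
E
nproc; time OMP_NUM_THREADS=1 timeout 500 python3 t2.py
```

```text
4
0.011669614770255916
1.7507409037031154
3.3117116320521
0 [ 0.01 -0.09 -1.  ] [-1.08  0.58  1.25  0.04 -2.16 -0.22] [ 0.16 -0.73  0.62] [np.float64(0.1), np.float64(-1.0), np.float64(-0.6), np.int64(0)]
0 [ 0.   -0.08 -1.  ] [-1.13  0.41  1.25  0.04 -2.34 -0.16] [ 0.06 -0.6   0.72] [np.float64(0.4), np.float64(-0.3), np.float64(-1.0), np.int64(0)]
1 [-0.02 -0.29 -0.96] [-1.06  0.39  1.25  0.19 -2.17 -1.13] [ 0.08 -0.65  0.75] [np.float64(0.0), np.float64(-1.0), np.float64(-1.0), np.int64(1)]
1 [ 0.08 -0.27 -0.96] [-1.08  0.46  1.25  0.07 -2.08  0.8 ] [ 0.13 -0.7   0.71] [np.float64(-0.2), np.float64(-1.0), np.float64(-0.4), np.int64(-1)]
2 [-0.05 -0.5  -0.87] [-0.94  0.26  1.25  0.4  -2.12 -2.1 ] [ 0.06 -0.6   0.84] [np.float64(-0.2), np.float64(-0.3), np.float64(-1.0), np.int64(1)]
2 [ 0.12 -0.51 -0.85] [-1.    0.42  1.25  0.18 -1.87 -0.23] [ 0.18 -0.74  0.76] [np.float64(1.0), np.float64(-0.3), np.float64(-1.0), np.int64(1)]
3 [ 0.11 -0.71 -0.7 ] [-1.05  0.33  1.25  0.26 -1.73 -1.15] [ 0.1  -0.73  0.86] [np.float64(0.5), np.float64(-1.0), np.float64(-1.0), np.int64(1)]
3 [-0.09 -
[... 1140 characters left out ...]
at64(0.6), np.int64(-1)]
7 [-0.01 -0.97 -0.22] [ 0.06  0.05  1.25  1.55 -1.8  -3.01] [ 0.2  -0.5   1.11] [np.float64(-0.2), np.float64(1.0), np.float64(-0.4), np.int64(0)]
8 [-0.02 -1.    0.03] [-1.05  0.23  1.25  0.62 -1.07 -1.  ] [ 0.01 -0.75  1.14] [np.float64(0.3), np.float64(-1.0), np.float64(0.5), np.int64(1)]
8 [ 0.02 -0.99 -0.12] [ 0.18  0.09  1.25  1.67 -1.74 -2.1 ] [ 0.27 -0.47  1.13] [np.float64(1.0), np.float64(0.8), np.float64(-1.0), np.int64(-1)]
[-1.  -0.3  0.   0. ]
[-0.  -0.2 -1.   1. ]
[-0.  -0.2 -1.   1. ]
[-0.  -0.2 -1.   1. ]
[-0.6  1.   0.4  1. ]
[-0.3  1.   0.  -1. ]
[ 0.  0.  0. -1.]
[-0.3 -1.  -0.7 -1. ]
[ 0.3 -1.   0.5  1. ]
real	0m32.486s
user	2m4.817s
sys	0m0.136s
```

```bash
cat > t3.py <<'E'
from sim import *
from multiprocessing import Pool
import sys
np.set_printoptions(precision=2,suppress=True)
w=.52;G=np.array([.195,-.653,-.731])
def ok(q):
    x=fk(q,p)[0];r=np.hypot(*x[:2]);return x[2]>.25 and r>.4 and -.72<x[1] and x[0]>.05 and x[0]<.75
def step(a): return call(a[0],a[1],w)
if __name__=="__main__":
    from station import get_state
    q0=np.array(get_state()["q"]);D=int(sys.argv[1]);rng=np.random.default_rng(2)
    beam=[(q0,[])];best=[]
    with Pool() as pool:
        for dep in range(D):
            jobs=[]
            for q,h in beam:
                for k in range(24):
                    d=rng.normal(size=3);d/=np.abs(d).max();tw=rng.choice([0,.3,-.3,1,-1])
                    jobs.append((q,h,[*map(float,np.round(d,1)),float(tw)]))
            res=pool.map(step,[(j[0],j[2]) for j in jobs],chunksize=4)
            C=[(np.degrees(np.arccos(np.clip(tilt(r)[1]@G,-1,1))),r,j[1]+[j[2]]) for r,j in zip(res,jobs) if ok(r)]
            C.sort(key=lambda c:c[0]);best+=C[:3]
            beam=[(c[1],c[2]) for c in C[:25]]
            for c in C[:2]: print(dep,round(c[0],1),tilt(c[1])[1],c[1],fk(c[1],p)[0],c[2],flush=True)
E
OMP_NUM_THREADS=1 timeout 500 python3 t3.py 4
```

```text
0 34.3 [ 0.02 -0.15 -0.99] [-1.    0.55  1.25  0.08 -2.13 -1.28] [ 0.2  -0.71  0.64] [[-0.1, -1.0, -0.7, 1.0]]
0 35.8 [ 0.03 -0.12 -0.99] [-0.84  0.6   1.25  0.07 -2.11 -1.44] [ 0.33 -0.69  0.61] [[-0.7, -1.0, -0.5, 1.0]]
1 26.0 [ 0.06 -0.29 -0.96] [-0.77  0.45  1.25  0.2  -2.11 -0.48] [ 0.3  -0.64  0.71] [[-0.4, -0.4, -1.0, -0.3], [0.7, -1.0, -0.8, 1.0]]
1 26.4 [ 0.07 -0.28 -0.96] [-0.69  0.45  1.25  0.21 -2.13 -0.56] [ 0.35 -0.61  0.71] [[-0.4, -0.4, -1.0, -0.3], [0.3, -1.0, -0.6, 1.0]]
2 14.4 [ 0.16 -0.46 -0.88] [-0.83  0.29  1.25  0.22 -2.05  0.61] [ 0.2  -0.6   0.82] [[-0.4, -0.4, -1.0, -0.3], [0.7, -1.0, -0.8, 1.0], [0.4, -0.3, -1.0, -1.0]]
2 15.8 [ 0.05 -0.48 -0.88] [-0.48  0.36  1.25  0.49 -2.11 -3.03] [ 0.37 -0.56  0.79] [[-0.1, -1.0, -0.7, 1.0], [-0.5, 1.0, -0.2, 1.0], [0.1, 0.2, -1.0, 1.0]]
3 3.5 [ 0.2  -0.61 -0.76] [-0.51  0.34  1.25  0.48 -1.88 -0.57] [ 0.39 -0.6   0.84] [[-0.4, -0.4, -1.0, -0.3], [0.7, -1.0, -0.8, 1.0], [0.4, -0.3, -1.0, -1.0], [-0.1, -1.0, -0.1, 1.0]]
3 3.6 [ 0.17 -0.62 -0.76] [-0.47  0.06  1.25  0.6  -2.15 -0.42] [ 0.16 -0.47  0.93] [[-0.4, -0.4, -1.0, -0.3], [0.7, -1.0, -0.8, 1.0], [0.4, -0.3, -1.0, -1.0], [-0.0, 0.0, -1.0, 1.0]]
```

Emit:
{"method": "arm_command", "body": {"commands": [{"tx": -0.4, "ty": -0.4, "tz": -1, "twist": -0.3}, {"tx": -0.4, "ty": -0.4, "tz": -1, "twist": -0.3}, {"tx": -0.4, "ty": -0.4, "tz": -1, "twist": -0.3}, {"tx": -0.4, "ty": -0.4, "tz": -1, "twist": -0.3}, {"tx": -0.4, "ty": -0.4, "tz": -1, "twist": -0.3}, {"tx": -0.4, "ty": -0.4, "tz": -1, "twist": -0.3}, {"tx": -0.4, "ty": -0.4, "tz": -1, "twist": -0.3}, {"tx": -0.4, "ty": -0.4, "tz": -1, "twist": -0.3}]}}

```text
t: 4.58
eef_pos: [0.2411, -0.5758, 0.7124]
ee_rot: [-3.107, -0.073, -1.969]
force: [-0.1, 0.3, 0.9]
width: 0.0002
gripper_force: 0.0
```

Emit:
{"method": "arm_command", "body": {"commands": [{"tx": 0.7, "ty": -1, "tz": -0.8, "twist": 1}, {"tx": 0.7, "ty": -1, "tz": -0.8, "twist": 1}, {"tx": 0.7, "ty": -1, "tz": -0.8, "twist": 1}, {"tx": 0.7, "ty": -1, "tz": -0.8, "twist": 1}, {"tx": 0.7, "ty": -1, "tz": -0.8, "twist": 1}, {"tx": 0.7, "ty": -1, "tz": -0.8, "twist": 1}, {"tx": 0.7, "ty": -1, "tz": -0.8, "twist": 1}, {"tx": 0.7, "ty": -1, "tz": -0.8, "twist": 1}]}}

```text
t: 5.25
eef_pos: [0.3035, -0.645, 0.7163]
ee_rot: [3.069, -0.261, -0.957]
force: [0.8, -0.1, -0.4]
width: 0.0008
gripper_force: 0.0
```

```bash
python3 -c "
from sim import *
from station import *
s=get_state();print(s['t'],s['q'],s['eef_pos'],tilt(s['q']),fk(s['q'],p)[0])"; OMP_NUM_THREADS=1 timeout 500 python3 t3.py 3
```

```text
5.25 [-0.7986073   0.46703935  1.24971859  0.13059316 -2.10283645  1.48355886] [ 0.3034647  -0.64495581  0.71634123] (np.float64(15.516992158270371), array([ 0.08904229, -0.25227096, -0.96355116])) [ 0.3072596  -0.64368864  0.70101495]
0 15.5 [ 0.23 -0.43 -0.87] [-0.78  0.47  1.25  0.15 -1.85  2.47] [ 0.37 -0.7   0.73] [[1.0, -0.0, -0.5, -1.0]]
0 21.0 [ 0.14 -0.35 -0.93] [-0.29  0.34  1.25  0.38 -2.2   0.16] [ 0.45 -0.43  0.78] [[-0.1, -1.0, -0.7, 1.0]]
1 8.0 [ 0.33 -0.63 -0.7 ] [-0.57  0.43  1.04  0.37 -1.47  3.03] [ 0.53 -0.7   0.73] [[1.0, -0.0, -0.5, -1.0], [1.0, 0.9, -0.1, -1.0]]
1 9.5 [ 0.3  -0.54 -0.78] [-0.36  0.44  1.25  0.43 -1.81  1.2 ] [ 0.57 -0.56  0.77] [[1.0, -0.0, -0.5, -1.0], [1.0, -0.3, -0.3, 1.0]]
2 2.0 [ 0.19 -0.65 -0.73] [-0.25  0.03  1.25  0.79 -2.17  0.46] [ 0.18 -0.44  0.95] [[-0.4, -0.4, -1.0, -0.3], [0.3, 0.8, -1.0, 1.0], [0.4, 0.5, -1.0, 1.0]]
2 2.0 [ 0.2  -0.65 -0.73] [-0.57  0.13  1.25  0.51 -2.02  0.6 ] [ 0.2  -0.52  0.92] [[-0.1, 0.6, -1.0, 0.3], [1.0, -0.2, -0.8, -1.0], [0.6, -0.5, -1.0, 1.0]]
```

```bash
sed -i 's/\[0,.3,-.3,1,-1\]/[0,.3,-.3,.9,-.9]/' t3.py; OMP_NUM_THREADS=1 timeout 500 python3 t3.py 3
```

```text
0 15.8 [ 0.23 -0.43 -0.88] [-0.78  0.47  1.25  0.15 -1.86  2.47] [ 0.37 -0.7   0.73] [[1.0, -0.0, -0.5, -0.9]]
0 21.2 [ 0.14 -0.35 -0.93] [-0.29  0.34  1.25  0.37 -2.2   0.16] [ 0.45 -0.43  0.78] [[-0.1, -1.0, -0.7, 0.9]]
1 7.6 [ 0.32 -0.62 -0.71] [-0.57  0.43  1.04  0.36 -1.49  3.03] [ 0.53 -0.7   0.73] [[1.0, -0.0, -0.5, -0.9], [1.0, 0.9, -0.1, -0.9]]
1 9.7 [ 0.3  -0.54 -0.79] [-0.36  0.44  1.25  0.42 -1.82  1.2 ] [ 0.57 -0.56  0.77] [[1.0, -0.0, -0.5, -0.9], [1.0, -0.3, -0.3, 0.9]]
2 2.1 [ 0.2  -0.65 -0.73] [-0.59  0.26  1.25  0.47 -1.9   0.44] [ 0.3  -0.59  0.88] [[-0.4, -0.4, -1.0, -0.3], [0.3, 0.8, -1.0, 0.9], [1.0, 0.3, -0.1, 0.9]]
2 2.2 [ 0.2  -0.64 -0.74] [-0.57  0.14  1.25  0.5  -2.03  0.6 ] [ 0.2  -0.52  0.92] [[-0.1, 0.6, -1.0, 0.3], [1.0, -0.2, -0.8, -0.9], [0.6, -0.5, -1.0, 0.9]]
```

Taking the three-call plan with the highest clearance.

Emit:
{"method": "arm_command", "body": {"commands": [{"tx": -0.4, "ty": -0.4, "tz": -1, "twist": -0.3}, {"tx": -0.4, "ty": -0.4, "tz": -1, "twist": -0.3}, {"tx": -0.4, "ty": -0.4, "tz": -1, "twist": -0.3}, {"tx": -0.4, "ty": -0.4, "tz": -1, "twist": -0.3}, {"tx": -0.4, "ty": -0.4, "tz": -1, "twist": -0.3}, {"tx": -0.4, "ty": -0.4, "tz": -1, "twist": -0.3}, {"tx": -0.4, "ty": -0.4, "tz": -1, "twist": -0.3}, {"tx": -0.4, "ty": -0.4, "tz": -1, "twist": -0.3}]}}

```text
t: 5.92
eef_pos: [0.2878, -0.4288, 0.8372]
ee_rot: [2.857, -0.109, -0.008]
force: [0.4, 0.1, 0.3]
width: 0.0007
gripper_force: 0.0
```

Emit:
{"method": "arm_command", "body": {"commands": [{"tx": 0.3, "ty": 0.8, "tz": -1, "twist": 0.9}, {"tx": 0.3, "ty": 0.8, "tz": -1, "twist": 0.9}, {"tx": 0.3, "ty": 0.8, "tz": -1, "twist": 0.9}, {"tx": 0.3, "ty": 0.8, "tz": -1, "twist": 0.9}, {"tx": 0.3, "ty": 0.8, "tz": -1, "twist": 0.9}, {"tx": 0.3, "ty": 0.8, "tz": -1, "twist": 0.9}, {"tx": 0.3, "ty": 0.8, "tz": -1, "twist": 0.9}, {"tx": 0.3, "ty": 0.8, "tz": -1, "twist": 0.9}]}}

```text
t: 6.58
eef_pos: [0.2816, -0.4627, 0.8824]
ee_rot: [3.0, -0.469, -1.008]
force: [-0.6, -0.4, -0.4]
width: -0.0001
gripper_force: 0.0
```

```bash
python3 -c "
from sim import *
from station import *
s=get_state();print(s['t'],s['q'],s['eef_pos'],R.from_euler('xyz',s['ee_rot']).as_matrix()[:,2])"; OMP_NUM_THREADS=1 timeout 500 python3 t3.py 2
```

```text
6.5833 [-0.4146153   0.257275    1.25023551  0.46805584 -2.18977376  1.29030948] [ 0.28163696 -0.46274457  0.88237449] [ 0.11918963 -0.4539254  -0.88303203]
0 3.7 [ 0.17 -0.62 -0.77] [-0.6   0.38  1.25  0.45 -1.84  0.39] [ 0.37 -0.65  0.81] [[1.0, 0.2, 0.2, 0.9]]
0 5.4 [ 0.22 -0.59 -0.78] [-0.8   0.36  1.25  0.27 -1.82  2.49] [ 0.29 -0.68  0.82] [[1.0, 0.7, 0.2, -0.9]]
1 2.1 [ 0.19 -0.64 -0.74] [-0.06  0.32  1.25  0.79 -2.04 -0.81] [ 0.51 -0.43  0.85] [[1.0, 0.2, 0.2, 0.9], [-0.9, -0.8, -1.0, 0.3]]
1 2.1 [ 0.21 -0.66 -0.72] [-0.16  0.22  1.25  0.77 -2.05 -0.67] [ 0.4  -0.46  0.9 ] [[1.0, 0.1, -0.1, 0.3], [-0.1, -0.5, -1.0, 0.9]]
```

Emit:
{"method": "arm_command", "body": {"commands": [{"tx": 1, "ty": 0.2, "tz": 0.2, "twist": 0.9}, {"tx": 1, "ty": 0.2, "tz": 0.2, "twist": 0.9}, {"tx": 1, "ty": 0.2, "tz": 0.2, "twist": 0.9}, {"tx": 1, "ty": 0.2, "tz": 0.2, "twist": 0.9}, {"tx": 1, "ty": 0.2, "tz": 0.2, "twist": 0.9}, {"tx": 1, "ty": 0.2, "tz": 0.2, "twist": 0.9}, {"tx": 1, "ty": 0.2, "tz": 0.2, "twist": 0.9}, {"tx": 1, "ty": 0.2, "tz": 0.2, "twist": 0.9}]}}

```text
t: 7.25
eef_pos: [0.3342, -0.6372, 0.8621]
ee_rot: [-2.68, -0.491, -2.164]
force: [0.6, 0.4, -0.6]
width: 0.0007
gripper_force: 0.0
```

```bash
cat > go.py <<'E'
# go.py x y z : shares to reach world TCP, and the twist that levels tool y
import sys
from sim import *
from station import *
np.set_printoptions(precision=3,suppress=True)
s=get_state();M=R.from_euler('xyz',s['ee_rot']).as_matrix();x=np.array(s['eef_pos'])
z=M[:,2];print(s['t'],x,'z',z,'tilt',np.degrees(np.arccos(-z[2])),'az',np.degrees(np.arctan2(z[1],z[0])),'q',np.array(s['q']),'F',np.array(s['force']))
h=M.T@np.array([0,0,1.]);a=np.arctan2(h[1],h[0]) # level y: h along +-x
print('twist to level',a/np.pi,(a/np.pi+2)%2-1,' toolxyz in world',M.ravel())
if len(sys.argv)>3:
    t=np.array(sys.argv[1:4],float);print('shares',M.T@(t-x)/.25)
E
python3 go.py .55 .07 .3
```

```text
7.25 [ 0.334 -0.637  0.862] z [ 0.133 -0.599 -0.79 ] tilt 37.845378034361836 az -77.4550331780307 q [-0.613  0.39   1.249  0.448 -1.878  0.397] F [ 0.616  0.398 -0.604]
twist to level -0.22111352750851238 0.7788864724914877  toolxyz in world [-0.493 -0.86   0.133 -0.731  0.327 -0.599  0.471 -0.393 -0.79 ]
shares [-3.554  1.065  0.196]
```

```bash
cat > t4.py <<'E'
from sim import *
from station import *
np.set_printoptions(precision=3,suppress=True)
s=get_state();q=np.array(s['q']);T=np.array([.556,.066,.226])
tw=-.221
for i in range(5):
    x,M=fk(q,p)
    if i==0: x=np.array(s['eef_pos'])
    sh=M.T@(T-x)/.25; sh/=max(1,np.abs(sh).max())
    if i==0: sh=np.round(sh,2)
    t=[*sh,tw if i==0 else 0]
    q=call(q,t,.52);print(np.array(t),q,fk(q,p)[0],tilt(q))
E
python3 t4.py
```

```text
[-1.     0.31   0.12  -0.221] [-0.194 -0.029  0.267  0.597 -1.565  0.503] [ 0.426 -0.465  0.629] (np.float64(37.845366120624256), array([ 0.133, -0.599, -0.79 ]))
[-1.    -0.382  0.027  0.   ] [ 0.313 -0.121 -0.161  0.657 -1.596 -0.099] [ 0.477 -0.256  0.47 ] (np.float64(37.84536611611811), array([ 0.133, -0.599, -0.79 ]))
[-1.    -0.382  0.027  0.   ] [ 0.684  0.065 -0.333  0.581 -1.519 -0.601] [ 0.528 -0.047  0.311] (np.float64(37.845364821790774), array([ 0.133, -0.599, -0.79 ]))
[-0.537 -0.205  0.014  0.   ] [ 0.81   0.248 -0.314  0.54  -1.439 -0.784] [0.556 0.066 0.226] (np.float64(37.84536317135702), array([ 0.133, -0.599, -0.79 ]))
[-0. -0.  0.  0.] [ 0.81   0.248 -0.314  0.54  -1.439 -0.784] [0.556 0.066 0.226] (np.float64(37.84536317135702), array([ 0.133, -0.599, -0.79 ]))
```

Emit:
{"method": "arm_command", "body": {"commands": [{"tx": -1, "ty": 0.31, "tz": 0.12, "twist": -0.221}, {"tx": -1, "ty": 0.31, "tz": 0.12, "twist": -0.221}, {"tx": -1, "ty": 0.31, "tz": 0.12, "twist": -0.221}, {"tx": -1, "ty": 0.31, "tz": 0.12, "twist": -0.221}, {"tx": -1, "ty": 0.31, "tz": 0.12, "twist": -0.221}, {"tx": -1, "ty": 0.31, "tz": 0.12, "twist": -0.221}, {"tx": -1, "ty": 0.31, "tz": 0.12, "twist": -0.221}, {"tx": -1, "ty": 0.31, "tz": 0.12, "twist": -0.221}]}}

```text
t: 7.92
eef_pos: [0.3922, -0.4428, 0.6884]
ee_rot: [3.132, -0.661, -1.335]
force: [0.8, -0.9, 0.2]
width: 0.0004
gripper_force: 0.0
```

Emit:
{"method": "arm_command", "body": {"commands": [{"tx": -1, "ty": -0.38, "tz": 0.03, "twist": 0}, {"tx": -1, "ty": -0.38, "tz": 0.03, "twist": 0}, {"tx": -1, "ty": -0.38, "tz": 0.03, "twist": 0}, {"tx": -1, "ty": -0.38, "tz": 0.03, "twist": 0}, {"tx": -1, "ty": -0.38, "tz": 0.03, "twist": 0}, {"tx": -1, "ty": -0.38, "tz": 0.03, "twist": 0}, {"tx": -1, "ty": -0.38, "tz": 0.03, "twist": 0}, {"tx": -1, "ty": -0.38, "tz": 0.03, "twist": 0}]}}

```text
t: 8.58
eef_pos: [0.4426, -0.2335, 0.5285]
ee_rot: [3.132, -0.662, -1.338]
force: [-0.0, 0.3, -0.1]
width: 0.0006
gripper_force: 0.0
```

```bash
python3 go.py .556 .066 .226
```

```text
8.5833 [ 0.443 -0.234  0.529] z [ 0.133 -0.6   -0.789] tilt 37.946631169835406 az -77.49840943969873 q [ 0.382 -0.192 -0.36   0.652 -1.538 -0.22 ] F [-0.008  0.348 -0.127]
twist to level 0.003748033801828544 -0.9962519661981712  toolxyz in world [ 0.182 -0.974  0.133 -0.767 -0.226 -0.6    0.615  0.007 -0.789]
shares [-1.581 -0.721  0.295]
```

Emit:
{"method": "arm_command", "body": {"commands": [{"tx": -1, "ty": -0.46, "tz": 0.19, "twist": 0}, {"tx": -1, "ty": -0.46, "tz": 0.19, "twist": 0}, {"tx": -1, "ty": -0.46, "tz": 0.19, "twist": 0}, {"tx": -1, "ty": -0.46, "tz": 0.19, "twist": 0}, {"tx": -1, "ty": -0.46, "tz": 0.19, "twist": 0}, {"tx": -1, "ty": -0.46, "tz": 0.19, "twist": 0}, {"tx": -1, "ty": -0.46, "tz": 0.19, "twist": 0}, {"tx": -1, "ty": -0.46, "tz": 0.19, "twist": 0}]}}

```text
t: 9.25
eef_pos: [0.5172, -0.0447, 0.3365]
ee_rot: [3.132, -0.665, -1.339]
force: [-0.4, 0.1, 1.0]
width: 0.0005
gripper_force: 0.0
```

Emit:
{"method": "arm_command", "body": {"commands": [{"tx": -0.58, "ty": -0.26, "tz": 0.1, "twist": 0}, {"tx": -0.58, "ty": -0.26, "tz": 0.1, "twist": 0}, {"tx": -0.58, "ty": -0.26, "tz": 0.1, "twist": 0}, {"tx": -0.58, "ty": -0.26, "tz": 0.1, "twist": 0}, {"tx": -0.58, "ty": -0.26, "tz": 0.1, "twist": 0}, {"tx": -0.58, "ty": -0.26, "tz": 0.1, "twist": 0}, {"tx": -0.58, "ty": -0.26, "tz": 0.1, "twist": 0}, {"tx": -0.58, "ty": -0.26, "tz": 0.1, "twist": 0}]}}

```text
t: 9.92
eef_pos: [0.5579, 0.0634, 0.233]
ee_rot: [-3.142, -0.662, -1.348]
force: [0.2, 0.2, -0.6]
width: 0.0003
gripper_force: 0.0
```

```bash
python3 go.py .566 .018 .162
python3 - <<'E'
from h import *
im=save("wrist","w1");r=spot_point("ring_center","wrist");print([(k["score"],k["uv"],atz("wrist",k["uv"],.107)) for k in r])
a=save("scene","s1")[130:330,230:450]
a=cv2.resize(a,(440,400),interpolation=3)[:,:,::-1];b=cv2.resize(im,(360,270))[:,:,::-1]
o=np.zeros((400,800,3),np.uint8);o[:,:440]=a;o[:270,440:]=b;cv2.imwrite("pics/c2.png",o)
E
```

```text
9.9167 [0.558 0.063 0.233] z [ 0.136 -0.599 -0.789] tilt 37.92736097362472 az -77.20846606411999 q [ 0.8    0.262 -0.509  0.573 -1.256 -0.887] F [ 0.198  0.203 -0.556]
twist to level -1.7208667497271176e-05 0.9999827913325028  toolxyz in world [ 0.175 -0.975  0.136 -0.769 -0.221 -0.599  0.615 -0.    -0.789]
shares [-0.029  0.009  0.337]
[(0.71, [319.3, 230.0], array([ 0.5781819 , -0.02529926,  0.107     ]))]
```

View pics/c2.png

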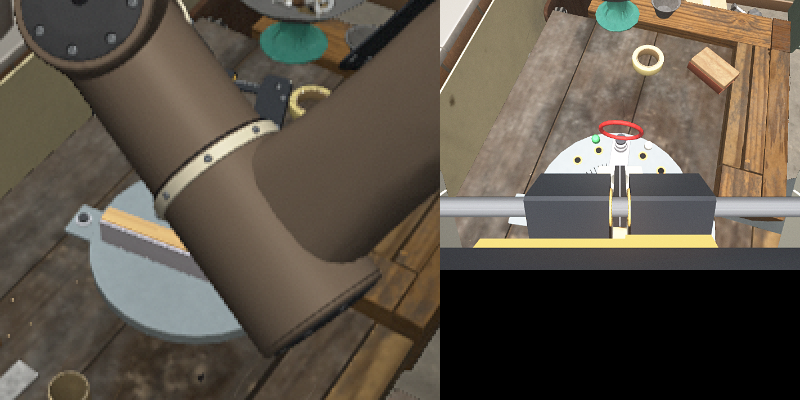

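The wrist view shows the ring ahead at about (319,230), the slender shut fingers lined up with it, and the green plug on the far side. Now inserting along the tool axis.

Emit:
{"method": "arm_command", "body": {"commands": [{"tx": -0.01, "ty": 0.004, "tz": 0.1, "twist": 0}, {"tx": -0.02, "ty": 0.008, "tz": 0.2, "twist": 0}, {"tx": -0.026, "ty": 0.008, "tz": 0.28, "twist": 0}, {"tx": -0.026, "ty": 0.008, "tz": 0.34, "twist": 0}, {"tx": -0.026, "ty": 0.008, "tz": 0.4, "twist": 0}, {"tx": -0.026, "ty": 0.008, "tz": 0.43, "twist": 0}, {"tx": -0.026, "ty": 0.008, "tz": 0.45, "twist": 0}, {"tx": -0.026, "ty": 0.008, "tz": 0.45, "twist": 0}]}}

```text
t: 10.73
eef_pos: [0.5699, 0.0005, 0.1395]
ee_rot: [3.141, -0.663, -1.347]
force: [0.2, -0.2, -0.1]
width: 0.0006
gripper_force: 0.0
```

```bash
python3 go.py .578 -.0345 .095
python3 - <<'E'
from h import *
im=save("wrist","w2");r=spot_point("ring_center","wrist");print([(k["score"],k["uv"],atz("wrist",k["uv"],.107)) for k in r])
cv2.imwrite("pics/c3.png",cv2.resize(im[120:400,160:480],(640,560))[:,:,::-1])
E
```

```text
10.7333 [0.57  0.001 0.14 ] z [ 0.136 -0.6   -0.788] tilt 37.961584407403464 az -77.26799320444161 q [ 0.672  0.335 -0.685  0.713 -1.01  -0.979] F [ 0.155 -0.22  -0.093]
twist to level 0.0004077000035726191 -0.9995922999964275  toolxyz in world [ 0.175 -0.975  0.136 -0.769 -0.221 -0.6    0.615  0.001 -0.788]
shares [ 0.004 -0.001  0.229]
[(0.88, [317.3, 274.8], array([ 0.57757581, -0.02459017,  0.107     ]))]
```

View pics/c3.png

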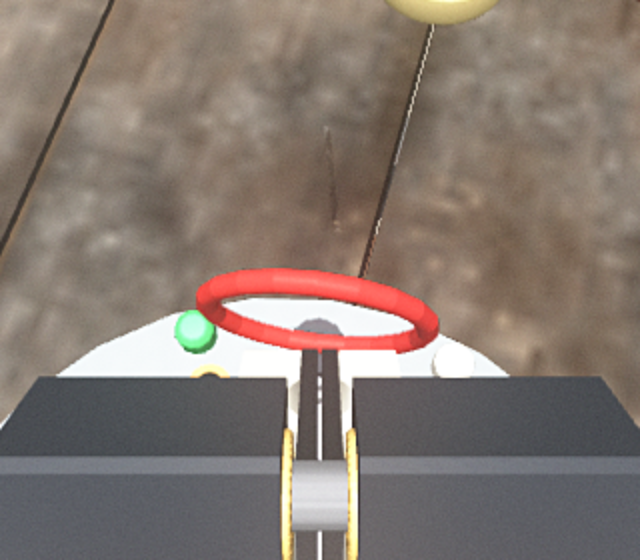

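The ring lies straight ahead of the slim closed fingertips (crop centre ~(318,310)). The fingers are well narrower than the opening, and the ring reads (0.5776, −0.0246). Inserting.

Emit:
{"method": "arm_command", "body": {"commands": [{"tx": 0.004, "ty": 0, "tz": 0.05, "twist": 0}, {"tx": 0.004, "ty": 0, "tz": 0.09, "twist": 0}, {"tx": 0.004, "ty": 0, "tz": 0.13, "twist": 0}, {"tx": 0.004, "ty": 0, "tz": 0.16, "twist": 0}, {"tx": 0.004, "ty": 0, "tz": 0.19, "twist": 0}, {"tx": 0.004, "ty": 0, "tz": 0.22, "twist": 0}, {"tx": 0.004, "ty": 0, "tz": 0.24, "twist": 0}, {"tx": 0.004, "ty": 0, "tz": 0.24, "twist": 0}]}}

```text
t: 11.5
eef_pos: [0.5794, -0.0347, 0.0917]
ee_rot: [-3.141, -0.661, -1.345]
force: [1.2, 6.2, -4.2]
width: 0.0004
gripper_force: 3.8
```

```bash
python3 go.py .578 -.0345 .125
python3 - <<'E'
from h import *
im=save("wrist","w3");r=spot_point("ring_center","wrist");print([(k["score"],k["uv"],atz("wrist",k["uv"],.107)) for k in r])
cv2.imwrite("pics/c4.png",cv2.resize(im[180:400,200:440],(600,550))[:,:,::-1])
E
```

```text
11.5 [ 0.579 -0.035  0.092] z [ 0.138 -0.598 -0.79 ] tilt 37.856344753382075 az -77.04973156151382 q [ 0.578  0.388 -0.765  0.843 -0.882 -1.055] F [ 1.164  6.193 -4.178]
twist to level -0.0001120610650787223 0.9998879389349213  toolxyz in world [ 0.177 -0.975  0.138 -0.77  -0.224 -0.598  0.614 -0.    -0.79 ]
shares [ 0.08   0.005 -0.106]
[(0.6, [320.1, 335.3], array([ 0.576447  , -0.02347608,  0.107     ]))]
```

View pics/c4.png

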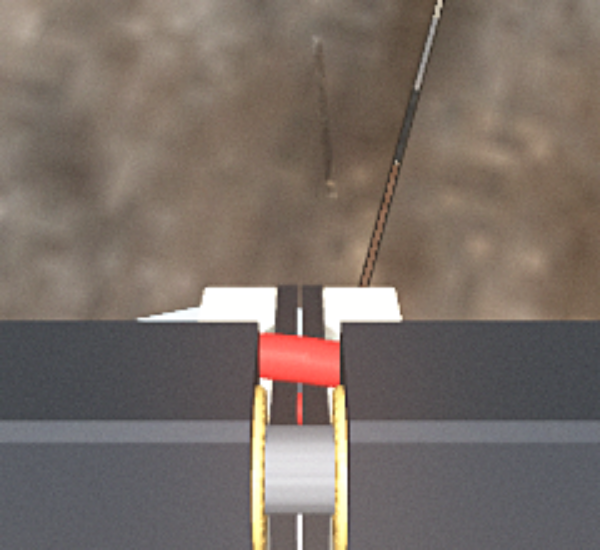

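The red bar now crosses over the fingers (crop ~(300,360)) and the force lies along −tool x, so the ring is hooked and nothing is pinched. Lifting about 19 mm.

Emit:
{"method": "arm_command", "body": {"commands": [{"tx": 0.008, "ty": 0, "tz": -0.01, "twist": 0}, {"tx": 0.016, "ty": 0, "tz": -0.02, "twist": 0}, {"tx": 0.024, "ty": 0, "tz": -0.03, "twist": 0}, {"tx": 0.032, "ty": 0, "tz": -0.04, "twist": 0}, {"tx": 0.04, "ty": 0, "tz": -0.05, "twist": 0}, {"tx": 0.048, "ty": 0, "tz": -0.06, "twist": 0}, {"tx": 0.048, "ty": 0, "tz": -0.06, "twist": 0}, {"tx": 0.048, "ty": 0, "tz": -0.06, "twist": 0}]}}

```text
t: 12.27
eef_pos: [0.579, -0.0345, 0.1108]
ee_rot: [-3.141, -0.66, -1.346]
force: [1.5, 5.5, -6.7]
width: 0.0005
gripper_force: 4.3
```

```bash
python3 go.py .579 -.035 .112
python3 - <<'E'
from h import *
for c in("top","wrist"):
    im=save(c,c+"4");r=spot_point("ring_center",c);print([(k["score"],k["uv"],atz(c,k["uv"],.125)) for k in r])
E
```

```text
12.2667 [ 0.579 -0.035  0.111] z [ 0.137 -0.598 -0.79 ] tilt 37.81008813048568 az -77.07535367804351 q [ 0.587  0.362 -0.743  0.808 -0.916 -1.013] F [ 1.475  5.481 -6.714]
twist to level -8.998096015763423e-05 0.9999100190398424  toolxyz in world [ 0.176 -0.975  0.137 -0.77  -0.223 -0.598  0.613 -0.    -0.79 ]
shares [ 0.004  0.    -0.003]
[]
[(0.82, [324.0, 334.8], array([ 0.57480141, -0.02415843,  0.125     ]))]
```

Run:
```python
from sim import *
from station import *
np.set_printoptions(precision=3,suppress=True)
s=get_state();M=R.from_euler('xyz',s['ee_rot']).as_matrix();x=np.array(s['eef_pos'])
pv=np.array([.5655,.0807,x[2]])
def off(a): return M.T@((pv+Rz(a)@(x-pv))-x)/.25
A=np.linspace(0,.393,15)[1:]
for k in range(7): print(A[k],off(A[k]))
b=off(A[6])
for k in range(7,14): print(A[k],off(A[k])-b, pv+Rz(A[k])@(x-pv))
```

```text
0.028071428571428574 [ 0.001 -0.013  0.001]
0.05614285714285715 [ 0.002 -0.026  0.001]
0.08421428571428571 [ 0.002 -0.039  0.002]
0.1122857142857143 [ 0.002 -0.052  0.002]
0.14035714285714287 [ 0.002 -0.065  0.002]
0.16842857142857143 [ 0.002 -0.078  0.001]
0.1965 [ 0.001 -0.091  0.001]
0.2245714285714286 [-0.001 -0.013 -0.001] [ 0.604 -0.029  0.111]
0.25264285714285717 [-0.002 -0.026 -0.002] [ 0.607 -0.028  0.111]
0.28071428571428575 [-0.004 -0.039 -0.003] [ 0.61  -0.026  0.111]
0.30878571428571433 [-0.006 -0.052 -0.005] [ 0.613 -0.025  0.111]
0.33685714285714285 [-0.008 -0.064 -0.006] [ 0.616 -0.024  0.111]
0.36492857142857144 [-0.011 -0.077 -0.008] [ 0.619 -0.022  0.111]
0.393 [-0.013 -0.089 -0.01 ] [ 0.622 -0.021  0.111]
```

Emit:
{"method": "arm_command", "body": {"commands": [{"tx": 0.001, "ty": -0.013, "tz": 0.001, "twist": 0}, {"tx": 0.002, "ty": -0.026, "tz": 0.001, "twist": 0}, {"tx": 0.002, "ty": -0.039, "tz": 0.002, "twist": 0}, {"tx": 0.002, "ty": -0.052, "tz": 0.002, "twist": 0}, {"tx": 0.002, "ty": -0.065, "tz": 0.002, "twist": 0}, {"tx": 0.002, "ty": -0.078, "tz": 0.001, "twist": 0}, {"tx": 0.001, "ty": -0.091, "tz": 0.001, "twist": 0}, {"tx": 0.001, "ty": -0.091, "tz": 0.001, "twist": 0}]}}

```text
t: 13.13
eef_pos: [0.6011, -0.0298, 0.1107]
ee_rot: [3.14, -0.661, -1.344]
force: [-6.3, 10.9, -6.0]
width: 0.0005
gripper_force: 6.6
```

```bash
python3 go.py .622 -.021 .111
python3 - <<'E'
from h import *
im=save("wrist","w5");r=spot_point("ring_center","wrist");print([(k["score"],k["uv"],atz("wrist",k["uv"],.126)) for k in r])
a=save("top","top5")[190:300,280:420]
o=np.zeros((550,800,3),np.uint8);o[:330,:420]=cv2.resize(a,(420,330),interpolation=3)[:,:,::-1];o[:330,420:780]=cv2.resize(im[180:400,200:440],(360,330))[:,:,::-1];cv2.imwrite("pics/c5.png",o[:330])
E
```

```text
13.1333 [ 0.601 -0.03   0.111] z [ 0.136 -0.598 -0.79 ] tilt 37.84968273393493 az -77.15412986708745 q [ 0.573  0.392 -0.694  0.806 -0.926 -0.989] F [-6.293 10.883 -5.96 ]
twist to level 0.0006310225866528481 -0.9993689774133472  toolxyz in world [ 0.177 -0.975  0.136 -0.769 -0.224 -0.598  0.614  0.001 -0.79 ]
shares [-0.011 -0.089 -0.011]
[(0.68, [322.3, 335.5], array([ 0.59732262, -0.01880425,  0.126     ]))]
```

View pics/c5.png

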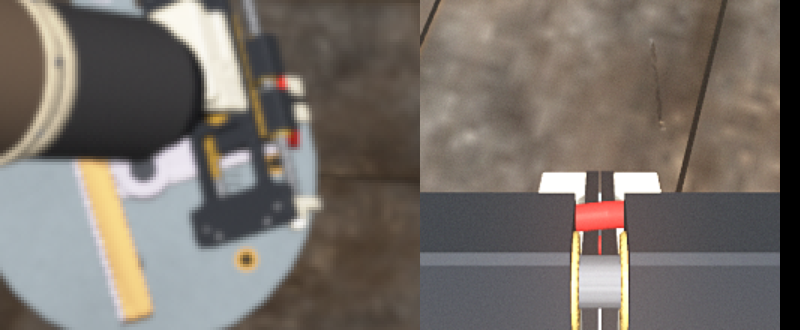

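The fence has visibly turned and the red bar is still over the fingers (right crop ~(600,215)). I'll continue the arc, easing inward slightly.

Emit:
{"method": "arm_command", "body": {"commands": [{"tx": -0.002, "ty": -0.013, "tz": -0.003, "twist": 0}, {"tx": -0.004, "ty": -0.026, "tz": -0.004, "twist": 0}, {"tx": -0.006, "ty": -0.039, "tz": -0.006, "twist": 0}, {"tx": -0.008, "ty": -0.052, "tz": -0.008, "twist": 0}, {"tx": -0.01, "ty": -0.064, "tz": -0.009, "twist": 0}, {"tx": -0.012, "ty": -0.077, "tz": -0.011, "twist": 0}, {"tx": -0.014, "ty": -0.088, "tz": -0.013, "twist": 0}, {"tx": -0.014, "ty": -0.088, "tz": -0.013, "twist": 0}]}}

```text
t: 13.95
eef_pos: [0.6201, -0.0192, 0.1099]
ee_rot: [3.138, -0.659, -1.342]
force: [-17.8, 21.4, -6.8]
width: 0.0005
gripper_force: 13.7
```

```bash
python3 go.py .622 -.021 .111
python3 - <<'E'
from h import *
for c in ("wrist","top","scene"):
    im=save(c,c+"6");r=spot_point("ring_center",c)
    for k in r:
        P=atz(c,k["uv"],.126);v=P[:2]-[.5655,.0807];print(c,k["score"],k["uv"],P,np.hypot(*v),np.arctan2(v[1],v[0])+1.477)
# fence edge angle from top: wooden top colour
for n in("top0","top6"):
    b=cv2.imread(f"pics/{n}.png");h=cv2.cvtColor(b,cv2.COLOR_BGR2HSV)
    m=cv2.inRange(h,(12,90,150),(28,255,255));m[:200]=0;m[310:]=0;m[:,:290]=0;m[:,345:]=0
    k,l,st,_=cv2.connectedComponentsWithStats(m);i=1+st[1:,4].argmax();ys,xs=np.where(l==i)
    P=np.array([atz("top",(u,v),.068)[:2] for u,v in zip(xs,ys)]);w=cv2.fitLine(P.astype(np.float32),2,0,.01,.01).ravel();print(n,st[i],np.arctan(w[1]/w[0]))
E
```

```text
13.95 [ 0.62  -0.019  0.11 ] z [ 0.136 -0.597 -0.79 ] tilt 37.76855698829238 az -77.2100255220372 q [ 0.573  0.421 -0.644  0.793 -0.94  -0.967] F [-17.803  21.353  -6.751]
twist to level 0.001448573307653292 -0.9985514266923468  toolxyz in world [ 0.179 -0.974  0.136 -0.77  -0.225 -0.597  0.612  0.003 -0.79 ]
shares [ 0.01  -0.006  0.002]
wrist 0.68 [323.9, 326.6] [ 0.61652448 -0.01166998  0.126     ] 0.10552587217079665 0.41088184721278775
top 0.64 [212.5, 256.0] [0.52567561 0.32691902 0.126     ] 0.24941890413458598 3.208151353425335
top 0.59 [369.4, 216.2] [ 0.61567789 -0.00942243  0.126     ] 0.10314975972035983 0.4142332685492609
top0 [304 200  17  95 817] 0.10331749
top6 [299 233  41  64 588] 0.50939155
```

The arm reads about 0.41 rad, slightly past the hole, and the outward push has grown to 27 N. The ring is probably touching the thicker finger base. I'll back off along the tool axis, which keeps the lift the same, and look again.

Emit:
{"method": "arm_command", "body": {"commands": [{"tx": 0, "ty": 0, "tz": -0.006, "twist": 0}, {"tx": 0, "ty": 0, "tz": -0.012, "twist": 0}, {"tx": 0, "ty": 0, "tz": -0.018, "twist": 0}, {"tx": 0, "ty": 0, "tz": -0.02, "twist": 0}, {"tx": 0, "ty": 0, "tz": -0.02, "twist": 0}, {"tx": 0, "ty": 0, "tz": -0.02, "twist": 0}, {"tx": 0, "ty": 0, "tz": -0.02, "twist": 0}, {"tx": 0, "ty": 0, "tz": -0.02, "twist": 0}]}}

```text
t: 14.92
eef_pos: [0.6192, -0.018, 0.1145]
ee_rot: [3.138, -0.661, -1.344]
force: [-10.2, 10.6, -6.6]
width: -0.0001
gripper_force: 8.1
```

```bash
cat > look.py <<'E'
import sys
from h import *
zc=float(sys.argv[1])
s=get_state();print(s['t'],np.round(s['eef_pos'],4),np.round(s['force'],1))
for c in ("wrist","top","scene"):
    save(c,c+"n");r=spot_point("ring_center",c)
    for k in r:
        P=atz(c,k["uv"],zc);v=P[:2]-[.5655,.0807];print(c,round(k["score"],2),np.round(k["uv"],1),np.round(P,4),np.hypot(*v),np.arctan2(v[1],v[0])+1.477)
b=cv2.imread("pics/topn.png");h=cv2.cvtColor(b,cv2.COLOR_BGR2HSV)
m=cv2.inRange(h,(12,90,150),(28,255,255));m[:200]=0;m[310:]=0;m[:,:290]=0;m[:,345:]=0
k,l,st,_=cv2.connectedComponentsWithStats(m);i=1+st[1:,4].argmax();ys,xs=np.where(l==i)
P=np.array([atz("top",(u,v),.068)[:2] for u,v in zip(xs,ys)]);w=cv2.fitLine(P.astype(np.float32),2,0,.01,.01).ravel();print(st[i],"fence",np.arctan(w[1]/w[0])-.1033)
E
python3 look.py .126
```

```text
14.9167 [ 0.6192 -0.018   0.1145] [-10.2  10.6  -6.6]
wrist 0.89 [320.2 324.9] [ 0.6174 -0.0115  0.126 ] 0.10578055379347509 0.4189975994588966
top 0.66 [367.4 215.3] [ 0.6176 -0.0051  0.126 ] 0.10042883728504849 0.4521994185781555
[299 233  41  64 587] fence 0.40535977
```

Emit:
{"method": "arm_command", "body": {"commands": [{"tx": 0, "ty": 0.002, "tz": -0.004, "twist": 0}, {"tx": 0, "ty": 0.004, "tz": -0.008, "twist": 0}, {"tx": 0, "ty": 0.006, "tz": -0.01, "twist": 0}, {"tx": 0, "ty": 0.008, "tz": -0.01, "twist": 0}, {"tx": 0, "ty": 0.01, "tz": -0.01, "twist": 0}, {"tx": 0, "ty": 0.01, "tz": -0.01, "twist": 0}, {"tx": 0, "ty": 0.01, "tz": -0.01, "twist": 0}, {"tx": 0, "ty": 0.01, "tz": -0.01, "twist": 0}]}}

```text
t: 15.88
eef_pos: [0.6172, -0.0178, 0.1176]
ee_rot: [3.139, -0.662, -1.346]
force: [-3.5, 5.0, -7.3]
width: 0.0005
gripper_force: 3.8
```

```bash
python3 look.py .126
```

```text
15.8833 [ 0.6172 -0.0178  0.1176] [-3.5  5.  -7.3]
wrist 0.89 [318.3 324.7] [ 0.6164 -0.0116  0.126 ] 0.10540753456953723 0.40981731291618306
top 0.43 [369.3 217.1] [ 0.6137 -0.0092  0.126 ] 0.10199108768730632 0.39819446250068036
[300 233  40  63 570] fence 0.39995274
```

Forces are gentle now and the angle reads about 0.40, within the hole's play. Letting the ring down.

Emit:
{"method": "arm_command", "body": {"commands": [{"tx": -0.009, "ty": 0, "tz": 0.011, "twist": 0}, {"tx": -0.018, "ty": 0, "tz": 0.023, "twist": 0}, {"tx": -0.027, "ty": 0, "tz": 0.034, "twist": 0}, {"tx": -0.036, "ty": 0, "tz": 0.046, "twist": 0}, {"tx": -0.045, "ty": 0, "tz": 0.057, "twist": 0}, {"tx": -0.054, "ty": 0, "tz": 0.069, "twist": 0}, {"tx": -0.06, "ty": 0, "tz": 0.077, "twist": 0}, {"tx": -0.06, "ty": 0, "tz": 0.077, "twist": 0}]}}

```text
t: 16.85
eef_pos: [0.6174, -0.0179, 0.0935]
ee_rot: [3.139, -0.663, -1.345]
force: [-4.1, 4.5, -3.9]
width: 0.0004
gripper_force: 3.8
```

```bash
python3 look.py .107
python3 - <<'E'
from h import *
w=cv2.imread("pics/wristn.png")[180:400,180:460];a=cv2.imread("pics/scenen.png")[130:330,230:450]
cv2.imwrite("pics/c7.png",np.hstack([cv2.resize(w,(400,320)),cv2.resize(a,(400,320))]))
E
```

```text
16.85 [ 0.6174 -0.0179  0.0935] [-4.1  4.5 -3.9]
wrist 0.61 [316.9 322.1] [ 0.6172 -0.0118  0.107 ] 0.10596214584774984 0.4156257947626485
top 0.37 [369.6 220.5] [ 0.6108 -0.0114  0.107 ] 0.10263166376903711 0.3629108119357536
[301 236  39  61 551] fence 0.40137097
```

View pics/c7.png

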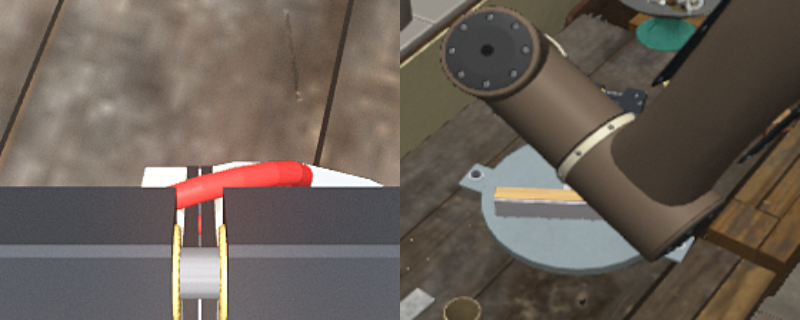

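Emit:
{"method": "arm_command", "body": {"commands": [{"tx": -0.003, "ty": 0, "tz": 0, "twist": 0}, {"tx": -0.006, "ty": 0, "tz": 0, "twist": 0}, {"tx": -0.009, "ty": 0, "tz": 0, "twist": 0}, {"tx": -0.012, "ty": 0, "tz": 0, "twist": 0}, {"tx": -0.014, "ty": 0, "tz": 0, "twist": 0}, {"tx": -0.014, "ty": 0, "tz": 0, "twist": 0}, {"tx": -0.014, "ty": 0, "tz": 0, "twist": 0}, {"tx": -0.014, "ty": 0, "tz": 0, "twist": 0}]}}

```text
t: 17.82
eef_pos: [0.6172, -0.0149, 0.0918]
ee_rot: [3.141, -0.663, -1.346]
force: [0.3, -0.1, -0.4]
width: 0.0007
gripper_force: 0.0
```

```bash
python3 look.py .107
```

```text
17.8167 [ 0.6172 -0.0149  0.0918] [ 0.3 -0.1 -0.4]
wrist 0.66 [319.9 316.3] [ 0.6161 -0.0112  0.107 ] 0.10487381266906338 0.4097140820340539
top 0.44 [367.6 215.9] [ 0.6211 -0.0071  0.107 ] 0.10393005712673628 0.4709331343783101
[302 237  38  60 547] fence 0.40103194
```

Contact is gone. Backing out along the tool axis to look.

Emit:
{"method": "arm_command", "body": {"commands": [{"tx": -0.004, "ty": 0, "tz": -0.03, "twist": 0}, {"tx": -0.004, "ty": 0, "tz": -0.06, "twist": 0}, {"tx": -0.004, "ty": 0, "tz": -0.1, "twist": 0}, {"tx": -0.004, "ty": 0, "tz": -0.16, "twist": 0}, {"tx": -0.004, "ty": 0, "tz": -0.24, "twist": 0}, {"tx": -0.004, "ty": 0, "tz": -0.35, "twist": 0}, {"tx": -0.004, "ty": 0, "tz": -0.46, "twist": 0}, {"tx": -0.004, "ty": 0, "tz": -0.5, "twist": 0}]}}

```text
t: 18.78
eef_pos: [0.6008, 0.0644, 0.1932]
ee_rot: [-3.137, -0.66, -1.347]
force: [1.4, -0.0, 0.9]
width: 0.0003
gripper_force: 0.0
```

```bash
python3 look.py .107
python3 - <<'E'
from h import *
U={}
for c in("wrist","top"):
  grab_frame(c)
  for n in("ring_center","green_plug_c","white_plug_c"):
    r=spot_point(n,c)
    if r:U[c,n]=r[0]["uv"];print(c,n,r[0]["score"],r[0]["uv"],atz(c,r[0]["uv"],.107 if n[0]=="r" else .034))
if ("top","ring_center") in U: print(tri("wrist",U["wrist","ring_center"],"top",U["top","ring_center"]))
w=cv2.imread("pics/wristn.png")[120:340,180:460]
cv2.imwrite("pics/c8.png",cv2.resize(w,(760,597)))
E
```

```text
18.7833 [0.6008 0.0644 0.1932] [ 1.4 -0.   0.9]
wrist 0.62 [323.  225.4] [ 0.6158 -0.0127  0.107 ] 0.10603178850173156 0.40022449087480205
top 0.63 [367.5 216.8] [ 0.6191 -0.0069  0.107 ] 0.1026569472503092 0.45537328867486027
scene 0.59 [330.9 198.1] [ 0.6161 -0.0146  0.107 ] 0.10791803055223573 0.3944688204580833
[315 260  25  37 324] fence 0.40015933
wrist ring_center 0.83 [319.1, 230.5] [ 0.6154441  -0.01115082  0.107     ]
wrist green_plug_c 0.59 [317.7, 240.6] [ 0.62110721 -0.03036655  0.034     ]
wrist white_plug_c 0.64 [418.4, 255.3] [ 0.53214053 -0.0363723   0.034     ]
top ring_center 0.52 [365.7, 216.3] [ 0.6201903 -0.0029197  0.107    ]
top green_plug_c 0.5 [370.9, 262.6] [ 0.52843935 -0.01999373  0.034     ]
top white_plug_c 0.51 [380.0, 265.9] [ 0.52091963 -0.04090632  0.034     ]
(array([ 0.61397777, -0.00100329,  0.13138196]), np.float64(0.00015418301102780737))
```

View pics/c8.png

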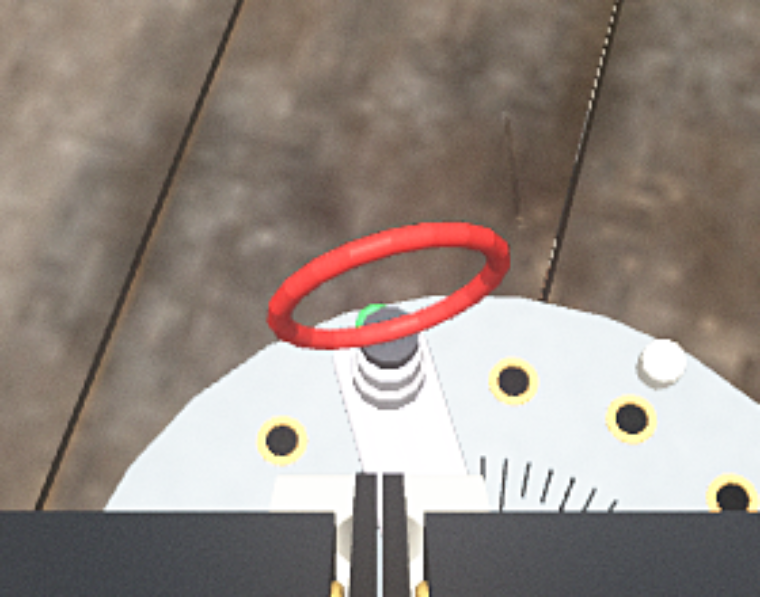

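The arm stands over the green-plug hole (plug just behind the pin, crop ~(372,318)), and the other four holes are empty. The ring's wrist-view radius at the home height is 0.105–0.106 m, the same as when the pin was home at the start. A pin resting 10 mm up would read about 0.113, so it is home. Retreating upward.

Emit:
{"method": "arm_command", "body": {"commands": [{"tx": 0, "ty": 0, "tz": -0.1, "twist": 0}, {"tx": 0, "ty": 0, "tz": -0.2, "twist": 0}, {"tx": 0, "ty": 0, "tz": -0.3, "twist": 0}, {"tx": 0, "ty": 0, "tz": -0.38, "twist": 0}, {"tx": 0, "ty": 0, "tz": -0.44, "twist": 0}, {"tx": 0, "ty": 0, "tz": -0.48, "twist": 0}, {"tx": 0, "ty": 0, "tz": -0.5, "twist": 0}, {"tx": 0, "ty": 0, "tz": -0.5, "twist": 0}]}}

```text
t: 20.15
eef_pos: [0.583, 0.1363, 0.2885]
ee_rot: [3.141, -0.662, -1.346]
force: [0.7, -0.3, -0.3]
width: 0.0006
gripper_force: 0.0
```

```bash
python3 look.py .107
python3 - <<'E'
from h import *
for c,l in(("wrist",1),("scene",1)):
    grab_frame(c);r=regions_of("ring_center",c)
    if r:
        m=r[0]["region"].astype(np.uint8);n=cv2.findContours(m,0,1)[0];e=cv2.fitEllipse(max(n,key=len))
        P=atz(c,e[0],.107);v=P[:2]-[.5655,.0807];print(c,e,P,np.hypot(*v),np.arctan2(v[1],v[0])+1.477)
        globals()[c]=e[0]
print(tri("wrist",wrist,"scene",scene))
E
```

```text
20.15 [0.583  0.1363 0.2885] [ 0.7 -0.3 -0.3]
wrist 0.97 [318.2 195.4] [ 0.6167 -0.0114  0.107 ] 0.10535303652252401 0.4141301401401378
top 0.57 [367.2 218.8] [ 0.6146 -0.0062  0.107 ] 0.09977422533359614 0.4202702388208599
[294 219  46  78 705] fence 0.39778492
wrist ((319.40625, 196.08021545410156), (36.37822341918945, 61.76105499267578), 70.68167877197266) [ 0.61571345 -0.01103079  0.107     ] 0.1045749885515961 0.4070486696213764Traceback (most recent call last):
  File "<stdin>", line 8, in <module>
NameError: name 'scene' is not defined
```

The radius is still 0.1046 m at home height, so the pin is fully down. The arm angle reads about 0.40 and the robot is clear of everything. Handing in.

```bash
python3 -c "
from station import *
print(job_done())"
```

```text
the job is handed in; nothing more can be done
None
```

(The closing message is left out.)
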